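# Open the sink drain with its zigzag gate lever

## Robot

A 6-joint arm with a two-finger parallel gripper is mounted at the origin on the work surface. World frame = base frame: x ahead of the robot, y to its left, z up, the work surface at z = 0. Lengths are in m, angles in rad, forces in N, time in s.
With the tool pointing down it reaches from about 0.3 to 0.95 m from the base axis. Payload 3.1 kg.
Tool frame: the origin (TCP) lies at the very end of the fingers, on their centre line; the grasp point (between the pads) lies ctrl.tcp_to_grasp behind it (ctrl.tcp_to_grasp is the distance from the TCP to the grasp point, in m); z points along the fingers, y is the line along which they close (so a half turn about z gives the same grasp; the last joint's range is limited). The gripper opens to 85 mm and grips with 20 to 120 N. Pads are 22 mm wide; open, the fingers measure 114 mm over their backs; the gripper's body (76 mm by 85 mm) begins 54 mm behind the grasp point. The pads swing forward as they close: fully open they stand 13 mm farther back than shut.
Start: joints at [-1.265, 0.308, 1.634, -0, 1.2, -0.07], TCP at [0.229, -0.581, 0.231] pointing down, gripper open.
Joint ranges: [-3.06, 3.06], [-0.79, 1.96], [0.05, 2.63], [-1.19, 4.34], [0.05, 2.64], [-2.94, 2.94]. Speed limits (rad/s): [2.79, 2.79, 3.14, 3.14, 3.14, 3.14].

## Interface

Orientations are given as a unit quaternion [x, y, z, w].
In Python, from bench import ctrl, optics, readout gives the robot as it stands (ctrl), with the cameras (optics) and the readings (readout).
- The arm moves only by the tool shift_gripper, called after "Call:" as name([rows], argument=value, ...), one row to a line, values as JSON. Schema: {"type":"object","properties":{"segments":{"type":"array","items":{"type":"array","prefixItems":[{"type":"array","items":{"type":"number"},"minItems":3,"maxItems":3},{"type":"array","items":{"type":"number"},"minItems":3,"maxItems":3},{"type":"number"}],"minItems":3,"maxItems":3},"minItems":1,"maxItems":5},"clamp_n":{"type":"number"},"only":{"type":"string"},"quiet":{"type":"boolean"},"lines":{"type":"string"}},"required":["segments"],"additionalProperties":false}. segments is a list of rows, 1 to 5 of them, each written [[rx, ry, rz], [dx, dy, dz], opening]: a rotation vector rx, ry, rz in rad, then dx, dy, dz in m, then the finger opening in m; each row is the pose to reach, as a shift and turn from the pose commanded when the call began, along the tool's axes at that moment; what a row does not reach only later rows make up. A row lasts 1/10 s, in which the tool goes at most 0.05 m and 0.15 rad, less where a joint would pass 70% of its speed; a pose out of reach is approached as far as the arm can. The fingers move at their own pace and stop on an object; clamp_n is the grip in N (left out, the last holds). Time passes only in rows, so rows that do not move let the fingers close. The tool returns the time, the measured TCP pose, the force, the opening and the grip force at its end. only (a regular expression) keeps the lines of the reply that match it, lines (a string "A,B") keeps lines A to B, and quiet returns only ok. Input that does not fit is refused with a message, and nothing moves.
- readout.state(): the state, without advancing time (a new reading comes with each control period).
- optics.get_image(name): name is "scene" or "side" or "wrist"; returns (picture, depth): 420x560x3 uint8, red, green, blue; 420x560 float32, m along the optical axis (not along the pixel's ray), 0 where there is no reading.
- optics.camera_model(name): a dict with "fx", "fy", "cx", "cy" (pixels), "rvec" (rotation vector, rad) and "tvec" (3), from world to camera coordinates, as OpenCV has them. Camera axes: x right, y down, z forward; pixel columns grow to the right and rows downward; lengths in m; the calibration is good to about 2 mm. A picture is of the moment at which its call begins: read the wrist's pose just before it. camera_model takes no time and is no camera call; for the wrist camera it gives the pose at the moment of the call.
- ctrl.finish_job(): hands the job in; it is judged then, once.
The state is a dict: "clock": time; "q": joint angles; "joint_velocities": joint speeds; "tau": joint torques, N m; "ee_pos": TCP position; "orientation": TCP orientation; "contact_force": force on the tool from outside, world axes, zero at the start; "wrist_torque": the same for the moment, N m; "opening": finger opening in m; "grip_force": force on a finger pad.
Only numpy, scipy, OpenCV 4.12 (cv2) and the standard library are available. Lean on these libraries where they do the work, as an engineer would, in place of code of your own. Each camera call takes 0.05 s, during which the arm holds its last target. There are 200 camera calls.

## Task

One of the sink's drains must be opened: take the lever with the red knob out of its shut slot (white dot), lead it along the zigzag gate of its control box without forcing it against the gate's walls, all the way into the far slot with the green dot, and let go of it there. The lever with the blue knob belongs to the other bowl: leave it in its slot.

Things in the scene. Friction and masses are not known exactly. Their poses are not given: they have to be found in the camera images.
- red_gate: Fixed box 150 (x) x 130 (y) x 60 mm high, red stripe on its grey lid's -x end; origin under its centre, x away from the robot within 25 deg. The Z-shaped gate in the lid is 18 mm wide (stem 10 mm); centre line in box x, y mm: shut slot (-40,-26), corners (0,-26) and (0,26), open slot (40,26), each cut 9 mm past. The box of the blue lever has a blue stripe and the gate mirrored in y.
- red_lever: Upright lever with a red knob; origin on its axis at ledge height (z = 0). Knob: upright cylinder 24 mm across, z = 78 to 128 mm, on a 10 mm steel stem held in the gate. It neither tilts, turns nor lifts; it slides in the box's x and y with 1 to 2 N of drag and stays where left. Starts in the shut slot, 0 to 12 mm towards box +x from (-40,-26).
- red_end (a point): Centre of the open slot, at (40, 26, 60) mm in the frame of red_gate (lid height); the lever's axis stands here when done. Flat dots, 16 mm across, lie on the lid: green just beyond this slot at box (59,26), white beyond the shut slot at (-59,-26), yellow beside the middle run at (24,-6).
- blue_lever: The lever with the blue knob on the other box, same make, origin on its axis at z = 0; to be left in its own shut slot.

How it is judged:
On the way:
1. the red lever has come into the middle run of the gate (x of red_lever in the frame of red_gate between -0.012 and 0.012 m and y of red_lever in the frame of red_gate between -0.016 and 0.016 m).
At the end, for the whole second after the job is handed in: The red lever stands at rest in the open slot by the green dot, its axis within 12 mm of the slot's centre, having passed through the middle run of the gate, and is released; the blue lever is within 10 mm of where it started (horizontal distance between red_lever and red_end below 0.012 m and linear speed of red_lever below 0.01 m/s and distance of blue_lever from where it was at the start of the episode below 0.01 m); the robot touches nothing.
It fails at once if the blue lever is moved by more than 10 mm (distance of blue_lever from where it was at the start of the episode above 0.01 m).
It fails at once if the red lever is forced against the walls of its gate with more than 40 N (contact force between red_lever and red_gate above 40 N).
It also fails if it takes over 32 s, if anything falls off the work surface, if the arm or the gripper's body presses on something with over 40 N, if the wrist force passes 120 N, or if a joint passes its speed limit or range.

## Working session

There is one attempt and no reset: what is moved stays moved. The work goes in short steps, Python scripts to look and compute and a tool call to move; the robot and the scene stay as the last step left them, time stands still between calls to the robot, and variables do not carry over. Pictures are saved under pics/ and viewed, at most 10 in all, crops included, and the job is handed in when it is done.

```bash
ls; mkdir -p pics
```

Create h.py:
```python
import numpy as np, cv2
from bench import ctrl, optics, readout
def grab(n):
    m=optics.camera_model(n); im,d=optics.get_image(n); return im,d,m
def ray(m,u,v):
    R,_=cv2.Rodrigues(np.array(m["rvec"],float)); t=np.array(m["tvec"],float).ravel()
    o=-R.T@t; w=R.T@np.array([(u-m["cx"])/m["fx"],(v-m["cy"])/m["fy"],1.]); return o,w
def plane(m,u,v,z):
    o,w=ray(m,u,v); return o+w*(z-o[2])/w[2]
def pt(m,u,v,d):
    o,w=ray(m,u,v); return o+w*d
def tri(r):
    A=np.zeros((3,3));b=np.zeros(3)
    for o,w in r:
        w=w/np.linalg.norm(w);P=np.eye(3)-np.outer(w,w);A+=P;b+=P@o
    return np.linalg.solve(A,b)
```

Run:
```python
from h import *
import pickle
D={}
for n in("scene","side","wrist"):
    im,d,m=grab(n); D[n]=(im,d,m); 
    cv2.imwrite(f"pics/{n}0.png",im[:,:,::-1]); print(n,m)
pickle.dump(D,open("d0.pkl","wb")); print(readout.state(),ctrl.tcp_to_grasp)
```

```text
bench.py
pics
scene {'fx': 477.4901496027207, 'fy': 477.4901496027207, 'cx': 281.1233892734902, 'cy': 213.40649583753327, 'rvec': array([ 2.30223127,  0.71885498, -0.28105237]), 'tvec': array([-0.4439302 , -0.17659487,  1.13851887])}
side {'fx': 469.41728550283943, 'fy': 469.41728550283943, 'cx': 277.0458184166551, 'cy': 210.43368697165366, 'rvec': array([ 2.28893708, -0.23074685,  0.10834587]), 'tvec': array([-0.49454744,  0.11411063,  0.82665185])}
wrist {'fx': 291.3504108309597, 'fy': 291.3504108309597, 'cx': 284.66216311254556, 'cy': 205.56551755714702, 'rvec': array([-2.40567627,  1.63398891,  0.22805036]), 'tvec': array([-0.62369796, -0.0360383 ,  0.37831032])}
{'clock': 0.15, 'q': array([-1.26474213e+00,  3.08825866e-01,  1.63484465e+00, -8.87960397e-06,
        1.19968889e+00, -6.96951997e-02]), 'joint_velocities': array([ 0.00119002, -0.00314005, -0.00387889, -0.00093337, -0.00052745,
        0.00063266]), 'tau': array([-2.58492164e-04, -4.15801942e+01, -2.77147025e+01, -1.20390391e-04,
        6.03436434e-03, -2.79500220e-06]), 'ee_pos': array([ 0.2291446 , -0.58081542,  0.23032147]), 'orientation': array([ 9.82402715e-01,  1.86772925e-01, -1.08261441e-04, -8.76727171e-04]), 'contact_force': array([ 0.12534419,  0.13243968, -0.55122795]), 'wrist_torque': array([0.01048407, 0.02581374, 0.01028569]), 'grip_force': 0.0, 'opening': 0.08540481318822547} 0.0187
```

View pics/scene0.png

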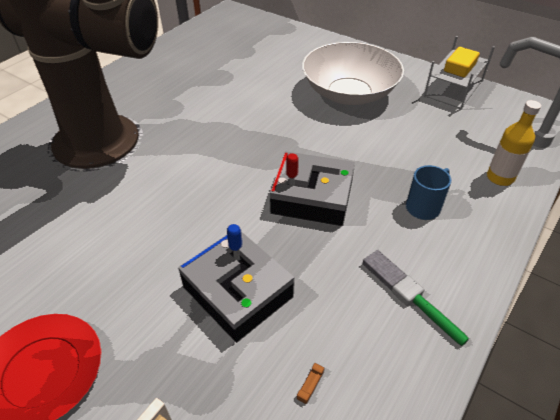

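View pics/side0.png

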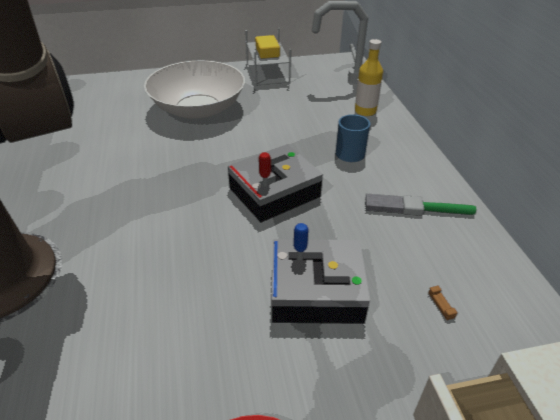

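The scene view shows the red knob at about (292,165), with the green dot at (345,173) and the yellow at (325,181). The blue lever's box is nearer the camera, with its knob at (234,237). In the side view the red knob is at (265,165), green at (291,155) and yellow at (286,167). The red plate and the yellow sponge must be masked out.

Create m0.py:
```python
from h import *
import pickle
D=pickle.load(open("d0.pkl","rb"))
roi={"scene":(262,140,362,228),"side":(222,142,326,220)}
H={"red":((0,6),(174,180)),"yellow":((15,30),),"green":((50,75),)}
R={}
for n,(a,b,c,e) in roi.items():
    im,d,m=D[n]; h=cv2.cvtColor(im,cv2.COLOR_RGB2HSV)
    for k,rs in H.items():
        M=np.zeros(h.shape[:2],np.uint8)
        for r in rs: M|=cv2.inRange(h,(r[0],130,60),(r[1],255,255))
        W=np.zeros_like(M);W[b:e,a:c]=M[b:e,a:c]
        N,L,S,C=cv2.connectedComponentsWithStats(W)
        for i in range(1,N):
            if S[i,4]<12: continue
            u,v=C[i]; z=np.median(d[L==i]); R.setdefault(k,[]).append((n,u,v))
            print(n,k,S[i],C[i].round(1),"depthpt",pt(m,u,v,d[int(round(v)),int(round(u))]).round(4),"plane.06",plane(m,u,v,.06).round(4))
for k in("yellow","green"):
    if len(R[k])==2: print(k,tri([ray(D[n][2],u,v) for n,u,v in R[k]]).round(4))
```

```bash
python3 m0.py
```

```text
scene red [272 153  26  38 358] [287.8 167.1] depthpt [0.5013 0.0778 0.1085] plane.06 [0.4711 0.1234 0.06  ]
scene yellow [321 177   8   6  38] [324.5 179.8] depthpt [0.553  0.1333 0.0602] plane.06 [0.5529 0.1335 0.06  ]
scene green [341 170   7   5  30] [343.9 172.1] depthpt [0.5736 0.1755 0.0603] plane.06 [0.5734 0.1758 0.06  ]
side red [259 153  12  25 243] [264.5 164.4] depthpt [0.4966 0.0795 0.1124] plane.06 [0.5089 0.1505 0.06  ]
side red [230 166  31  31  96] [245.2 181. ] depthpt [0.4611 0.1026 0.0604] plane.06 [0.4612 0.1031 0.06  ]
side yellow [283 165   7   4  23] [285.7 166.7] depthpt [0.55   0.1327 0.0611] plane.06 [0.5503 0.1342 0.06  ]
side green [288 153   6   3  17] [290.6 154.1] depthpt [0.571  0.1783 0.0586] plane.06 [0.5705 0.1762 0.06  ]
yellow [0.5512 0.1368 0.0574]
green [0.5716 0.1798 0.0568]
```

Call:
shift_gripper([
  [[0, 0, 0], [0.034, -0.036, -0.004], 0.085],
  [[0, 0, 0], [0.069, -0.072, -0.008], 0.085],
  [[0, 0, 0], [0.103, -0.108, -0.012], 0.085],
  [[0, 0, 0], [0.138, -0.144, -0.016], 0.085],
  [[0, 0, 0], [0.172, -0.18, -0.02], 0.085],
])

```text
clock: 0.65
ee_pos: [0.3235, -0.3489, 0.2511]
orientation: [0.982, 0.186, 0.0, -0.0]
contact_force: [1.4, -0.1, -0.7]
opening: 0.085
grip_force: 0.0
```

Call:
shift_gripper([
  [[0, 0, 0], [0.034, -0.036, 0], 0.085],
  [[0, 0, 0], [0.069, -0.072, 0], 0.085],
  [[0, 0, 0], [0.103, -0.108, 0], 0.085],
  [[0, 0, 0], [0.138, -0.144, 0], 0.085],
  [[0, 0, 0], [0.172, -0.18, 0], 0.085],
])

```text
clock: 1.15
ee_pos: [0.4174, -0.1184, 0.2513]
orientation: [0.982, 0.187, 0.0, 0.0]
contact_force: [0.2, -0.8, -0.0]
opening: 0.085
grip_force: 0.0
```

Call:
shift_gripper([
  [[0, 0, 0], [0.034, -0.036, 0], 0.085],
  [[0, 0, 0], [0.069, -0.072, 0], 0.085],
  [[0, 0, 0], [0.103, -0.108, 0], 0.085],
  [[0, 0, 0], [0.12, -0.144, 0], 0.085],
  [[0, 0, 0], [0.12, -0.16, 0], 0.085],
])

```text
clock: 1.65
ee_pos: [0.4706, 0.0759, 0.2511]
orientation: [0.982, 0.189, 0.0, -0.001]
contact_force: [0.2, -0.2, -0.1]
opening: 0.0851
grip_force: 0.0
```

Run:
```python
from h import *
import pickle
s=readout.state(); print(s["clock"],s["ee_pos"],s["orientation"])
im,d,m=grab("wrist"); print("cam",ray(m,280,210)[0]); pickle.dump((im,d,m,s),open("w1.pkl","wb")); cv2.imwrite("pics/w1.png",im[:,:,::-1])
```

```text
1.65 [0.47057764 0.07592701 0.25112917] [ 9.82063371e-01  1.88550017e-01  2.19600103e-04 -6.15244962e-04]
cam [0.5340407  0.10102449 0.39337781]
```

View pics/w1.png

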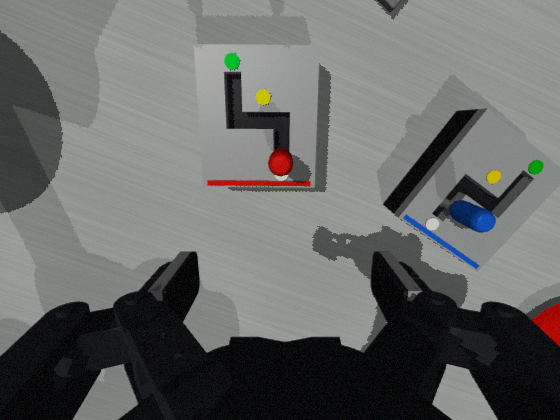

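The wrist view shows the red lid from x=195 to 320, with its gate. Green dot is at (232,61), yellow (263,97), the red knob (281,162) and the stripe along row 183. The blue box is well off to the right, with its knob at (475,215).

Create m1.py:
```python
from h import *
import pickle,sys
D=pickle.load(open("d0.pkl","rb")); im,d,m,s=pickle.load(open(sys.argv[1],"rb"))
a,b,c,e=[int(x) for x in sys.argv[2:6]]
h=cv2.cvtColor(im,cv2.COLOR_RGB2HSV)
def comps(rs,smin=130):
    M=np.zeros(h.shape[:2],np.uint8)
    for r in rs: M|=cv2.inRange(h,(r[0],smin,60),(r[1],255,255))
    W=np.zeros_like(M);W[b:e,a:c]=M[b:e,a:c]
    N,L,S,C=cv2.connectedComponentsWithStats(W)
    return [(S[i],C[i],L==i) for i in range(1,N) if S[i,4]>12]
P={}
for k,rs in {"yellow":((15,30),),"green":((50,75),)}.items():
    q=max(comps(rs),key=lambda q:q[0][4]); P[k]=plane(m,*q[1],.06); print(k,q[0],q[1].round(1),P[k].round(4),d[int(q[1][1]),int(q[1][0])])
for S,C,L in comps(((0,6),(174,180))):
    v,u=np.nonzero(L); X=np.array([pt(m,x,y,d[y,x]) for x,y in zip(u,v)])
    top=X[:,2]>X[:,2].max()-.005
    print("red",S,C.round(1),"zmax",X[:,2].max().round(4),"top centre",X[top].mean(0).round(4),top.sum())
    if X[:,2].max()<.08: 
        w=X[:,:2]-X[:,:2].mean(0); dv=np.linalg.svd(w,full_matrices=False)[2][0]; n=np.array([dv[1],-dv[0]]); n*=np.sign(n[0]); print("stripe normal yaw",np.degrees(np.arctan2(n[1],n[0])),X.mean(0))
g=(P["green"]-P["yellow"])[:2]; print("dist",np.linalg.norm(g),"expect .0474")
yaw=np.arctan2(g[1],g[0])-np.arctan2(32,35); print("yaw dots",np.degrees(yaw))
# gate: dark pixels on lid, depth-independent rays on z=.06
# lid edges: dark pixels inside
R=np.array([[np.cos(yaw),-np.sin(yaw)],[np.sin(yaw),np.cos(yaw)]])
o=((P["green"][:2]-R@[.059,.026])+(P["yellow"][:2]-R@[.024,-.006]))/2
print("origin",o.round(4),"end",(o+R@[.04,.026]).round(4),"shut",(o+R@[-.04,-.026]).round(4))
x=s["orientation"]; from scipy.spatial.transform import Rotation as Ro
T=Ro.from_quat(x).as_matrix(); print("tool x yaw",np.degrees(np.arctan2(T[1,0],T[0,0])))
```

```bash
python3 m1.py w1.pkl 190 35 325 192
```

```text
yellow [256  89  15  16 187] [262.8  96.7] [0.5513 0.1339 0.06  ] 0.3133597
green [224  53  16  17 204] [231.5  60.8] [0.5722 0.1766 0.06  ] 0.3024051
red [268 148  25  28 529] [280.2 162. ] zmax 0.3934 top centre [0.534  0.101  0.3934] 1
red [207 180 104   6 547] [256.7 182.8] zmax 0.3934 top centre [0.534  0.101  0.3934] 2
dist 0.04754007492764404 expect .0474
yaw dots 21.48365639385493
origin [0.5268 0.1307] end [0.5545 0.1696] shut [0.4991 0.0919]
tool x yaw 21.736337141126988
```

```bash
sed -i 's/    top=X/    X=X[d[v,u]>0.05]; top=X/' m1.py; python3 m1.py w1.pkl 190 35 325 192 | grep -E "red|stripe"
```

Run:
```python
from h import *
import pickle
D=pickle.load(open("d0.pkl","rb")); im,d,m,s=pickle.load(open("w1.pkl","rb"))
for n,w,sc,si in(("yellow",(262.8,96.7),(324.5,179.8),(285.7,166.7)),("green",(231.5,60.8),(343.9,172.1),(290.6,154.1))):
    print(n,tri([ray(m,*w),ray(D["scene"][2],*sc)]).round(4),tri([ray(m,*w),ray(D["side"][2],*si)]).round(4))
# knob: mask pixels with depth above lid in scene/side -> silhouette centre
for n,(a,b,c,e) in {"scene":(262,140,362,228),"side":(222,142,326,220),"wrist":(262,140,300,178)}.items():
    im,dd,mm=(im,d,m) if n=="wrist" else D[n]
    if n=="wrist": im,dd,mm,_=pickle.load(open("w1.pkl","rb"))
    h=cv2.cvtColor(im,cv2.COLOR_RGB2HSV); M=cv2.inRange(h,(0,130,50),(6,255,255))|cv2.inRange(h,(174,130,50),(180,255,255))
    X=[(pt(mm,u,v,dd[v,u]),u,v) for v in range(b,e) for u in range(a,c) if M[v,u] and dd[v,u]>.05]
    K=[(x,u,v) for x,u,v in X if .075<x[2]<.14]; P=np.array([k[0] for k in K]); U=np.array([k[1:] for k in K])
    T=P[P[:,2]>.124]; print(n,len(K),"z",P[:,2].min().round(4),P[:,2].max().round(4),"top",T.mean(0).round(4),(T.max(0)-T.min(0)).round(3),"u",U.min(0),U.max(0),U.mean(0))
```

```text
red [268 148  25  28 529] [280.2 162. ] zmax 0.1296 top centre [0.4999 0.0926 0.1271] 393
red [207 180 104   6 547] [256.7 182.8] zmax 0.0627 top centre [0.4607 0.1073 0.0606] 545
stripe normal yaw 21.446987582571374 [0.46067897 0.10732785 0.0605951 ]
yellow [0.5519 0.1343 0.0589] [0.5509 0.134  0.06  ]
green [0.5725 0.1771 0.0585] [0.5714 0.1769 0.0594]
scene 241 z 0.0806 0.1288 top [0.502  0.09   0.1261] [0.019 0.019 0.005] u [287 153] [297 177] [291.8879668  165.02489627]
side 248 z 0.0801 0.1292 top [0.4978 0.0875 0.1266] [0.018 0.016 0.005] u [259 153] [270 177] [264.625      164.50806452]
wrist 535 z 0.088 0.1296 top [0.4999 0.0926 0.127 ] [0.021 0.021 0.006] u [268 148] [292 175] [280.25794393 161.85794393]
```

Call:
shift_gripper([
  [[0, 0, 0], [0, 0, 0], 0.085],
  [[0, 0, 0], [0, 0, 0], 0.085],
], clamp_n=20)

```text
clock: 1.9
ee_pos: [0.47, 0.0719, 0.2511]
orientation: [0.982, 0.187, -0.0, 0.0]
contact_force: [0.4, -0.8, -0.7]
opening: 0.0849
grip_force: 0.0
```

Run:
```python
from h import *
from scipy.spatial.transform import Rotation as Ro
s=readout.state(); T=Ro.from_quat(s["orientation"]).as_matrix(); print(s["ee_pos"],np.degrees(np.arctan2(T[1,0],T[0,0])))
print("delta tool",T.T@(np.array([.5000,.0925,.086])-s["ee_pos"]))
```

```text
[0.47002891 0.07186026 0.2511086 ] 21.523877293971704
delta tool [ 0.03551175 -0.00829541  0.16509154]
```

Call:
shift_gripper([
  [[0, 0, 0], [0.0355, -0.0083, 0], 0.085],
  [[0, 0, 0], [0.0355, -0.0083, 0.045], 0.085],
  [[0, 0, 0], [0.0355, -0.0083, 0.09], 0.07],
  [[0, 0, 0], [0.0355, -0.0083, 0.135], 0.06],
  [[0, 0, 0], [0.0355, -0.0083, 0.165], 0.06],
], clamp_n=20)

```text
clock: 2.4
ee_pos: [0.4983, 0.0914, 0.0832]
orientation: [0.983, 0.186, -0.002, -0.0]
contact_force: [1.5, -0.4, -0.4]
opening: 0.06
grip_force: 0.0
```

Call:
shift_gripper([
  [[0, 0, 0], [0, 0, 0], 0.05],
  [[0, 0, 0], [0, 0, 0], 0.05],
], clamp_n=20)

```text
clock: 2.6
ee_pos: [0.5003, 0.0922, 0.0864]
orientation: [0.983, 0.186, -0.0, 0.0]
contact_force: [0.6, 0.7, -0.2]
opening: 0.0498
grip_force: 0.0
```

Run:
```python
from h import *
import pickle
s=readout.state(); print(s["ee_pos"]); im,d,m=grab("wrist"); pickle.dump((im,d,m,s),open("w2.pkl","wb")); cv2.imwrite("pics/w2.png",im[:,:,::-1])
```

```text
[0.5003495  0.09216341 0.08640161]
```

View pics/w2.png

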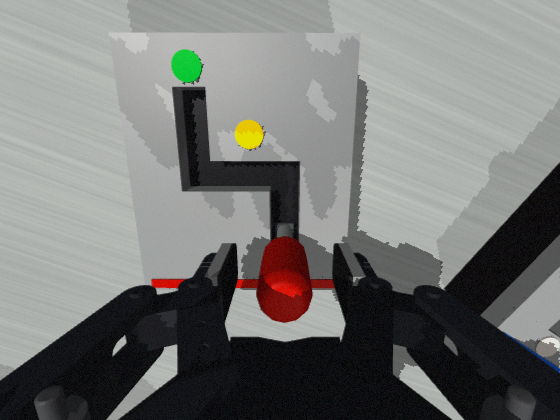

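The knob at (285,280) sits centred between the pads at columns 237 and 333. The gate is clearly visible, with its corners at about (285,175) and (195,175). I'll refine the gate from this closer view, then grip.

```bash
python3 m1.py w2.pkl 110 30 360 292
```

Run:
```python
from h import *
import pickle
im,d,m,s=pickle.load(open("w2.pkl","rb"))
for n,u,v in(("crnr A right-top (9,-35)",299,162),("in corner (9,17)",208,162),("outer(-9,35)",183,189),("(-9,-17)",270,186),("(49,35)",173,88),("(49,17)",205,88)): print(n,plane(m,u,v,.06).round(4))
```

```text
yellow [235 120  29  29 666] [248.7 133.9] [0.5514 0.1339 0.06  ] 0.16322318
green [171  49  31  34 794] [186.   65.5] [0.5724 0.1766 0.06  ] 0.15295535
red [ 235  236  100   56 2822] [284.1 269.4] zmax 0.1293 top centre [0.5068 0.095  0.1263] 538
red [151 279  35   9 266] [166.4 282.7] zmax 0.1359 top centre [0.4965 0.1344 0.1343] 8
dist 0.047591391751186214 expect .0474
yaw dots 21.36864552156574
origin [0.5269 0.1309] end [0.5547 0.1696] shut [0.4991 0.0921]
tool x yaw 21.433792338832312
crnr A right-top (9,-35) [0.5472 0.1017 0.06  ]
in corner (9,17) [0.528  0.1505 0.06  ]
outer(-9,35) [0.5073 0.1595 0.06  ]
(-9,-17) [0.5279 0.1123 0.06  ]
(49,35) [0.5591 0.1801 0.06  ]
(49,17) [0.5655 0.164  0.06  ]
```

Call:
shift_gripper([
  [[0, 0, 0], [0, 0, 0], 0.02],
  [[0, 0, 0], [0, 0, 0], 0.02],
  [[0, 0, 0], [0, 0, 0], 0.02],
  [[0, 0, 0], [0, 0, 0], 0.02],
], clamp_n=25)

```text
clock: 3.05
ee_pos: [0.5022, 0.0933, 0.0886]
orientation: [0.982, 0.187, 0.002, 0.0]
contact_force: [0.2, -0.8, 6.4]
opening: 0.0231
grip_force: 24.7
```

Call:
shift_gripper([
  [[0, 0, 0], [0.008, 0, 0], 0.02],
  [[0, 0, 0], [0.016, 0, 0], 0.02],
  [[0, 0, 0], [0.024, 0, 0], 0.02],
  [[0, 0, 0], [0.032, 0, 0], 0.02],
  [[0, 0, 0], [0.036, 0, 0], 0.02],
])

```text
clock: 3.55
ee_pos: [0.5358, 0.1066, 0.0886]
orientation: [0.982, 0.187, 0.002, 0.001]
contact_force: [-0.7, -2.0, 7.2]
opening: 0.023
grip_force: 24.8
```

Call:
shift_gripper([
  [[0, 0, 0], [0.001, 0, 0], 0.02],
  [[0, 0, 0], [0.002, 0, 0], 0.02],
  [[0, 0, 0], [0.002, 0, 0], 0.02],
])

```text
clock: 3.85
ee_pos: [0.5375, 0.1072, 0.0886]
orientation: [0.982, 0.187, 0.002, 0.0]
contact_force: [0.6, -1.2, 6.1]
opening: 0.0231
grip_force: 24.7
```

Run:
```python
from h import *
s=readout.state(); o=np.array([.5269,.1309]);a=np.radians(21.4);R=np.array([[np.cos(a),-np.sin(a)],[np.sin(a),np.cos(a)]])
print("tcp in box",R.T@(s["ee_pos"][:2]-o),s["contact_force"])
```

```text
tcp in box [ 0.00124406 -0.02589228] [ 0.57629934 -1.23815228  6.1275108 ]
```

Call:
shift_gripper([
  [[0, 0, 0], [0, -0.006, 0], 0.02],
  [[0, 0, 0], [0, -0.012, 0], 0.02],
  [[0, 0, 0], [0, -0.018, 0], 0.02],
  [[0, 0, 0], [0, -0.026, 0], 0.02],
  [[0, 0, 0], [0, -0.026, 0], 0.02],
])

```text
clock: 4.35
ee_pos: [0.5276, 0.1324, 0.0886]
orientation: [0.982, 0.187, 0.002, -0.0]
contact_force: [-0.3, 1.6, 5.6]
opening: 0.0231
grip_force: 24.7
```

Run:
```python
from h import *
import pickle
s=readout.state(); o=np.array([.5269,.1309]);a=np.radians(21.4);R=np.array([[np.cos(a),-np.sin(a)],[np.sin(a),np.cos(a)]])
print("tcp in box",R.T@(s["ee_pos"][:2]-o),s["contact_force"])
im,d,m=grab("wrist"); pickle.dump((im,d,m,s),open("w3.pkl","wb")); cv2.imwrite("pics/w3.png",im[:,:,::-1])
```

```text
tcp in box [0.0012027  0.00117524] [-0.32388932  1.60498526  5.58447524]
```

View pics/w3.png

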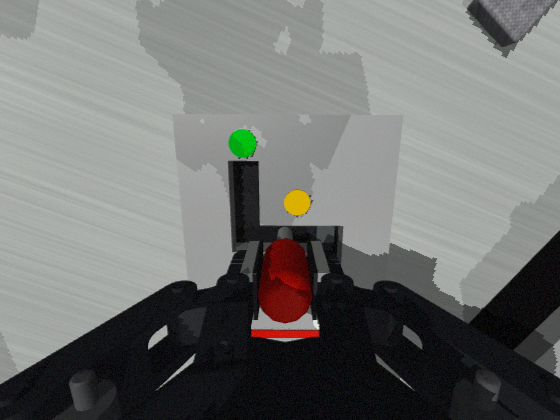

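The lever stands midway along the middle run: the stem shows at (286,232), and the forces are low. I'll continue to the second corner.

Call:
shift_gripper([
  [[0, 0, 0], [0, -0.006, 0], 0.02],
  [[0, 0, 0], [0, -0.012, 0], 0.02],
  [[0, 0, 0], [0, -0.018, 0], 0.02],
  [[0, 0, 0], [0, -0.025, 0], 0.02],
  [[0, 0, 0], [0, -0.025, 0], 0.02],
])

```text
clock: 4.9
ee_pos: [0.5185, 0.1557, 0.0886]
orientation: [0.982, 0.187, 0.002, -0.0]
contact_force: [-1.4, 0.3, 6.4]
opening: 0.0231
grip_force: 24.7
```

Run:
```python
from h import *
s=readout.state(); o=np.array([.5269,.1309]);a=np.radians(21.4);R=np.array([[np.cos(a),-np.sin(a)],[np.sin(a),np.cos(a)]])
print("tcp in box",R.T@(s["ee_pos"][:2]-o),s["contact_force"])
```

```text
tcp in box [0.00124333 0.0261492 ] [-1.39140319  0.31652599  6.44118985]
```

Call:
shift_gripper([
  [[0, 0, 0], [0.008, 0, 0], 0.02],
  [[0, 0, 0], [0.016, 0, 0], 0.02],
  [[0, 0, 0], [0.024, 0, 0], 0.02],
  [[0, 0, 0], [0.032, 0, 0], 0.02],
  [[0, 0, 0], [0.04, 0, 0], 0.02],
])

```text
clock: 5.4
ee_pos: [0.5553, 0.1701, 0.0886]
orientation: [0.982, 0.187, 0.001, -0.0]
contact_force: [-2.2, 0.7, 7.0]
opening: 0.023
grip_force: 24.8
```

Call:
shift_gripper([
  [[0, 0, 0], [0, 0, 0], 0.02],
  [[0, 0, 0], [0, 0, 0], 0.02],
])

```text
clock: 5.6
ee_pos: [0.5563, 0.1704, 0.0886]
orientation: [0.982, 0.187, 0.003, -0.0]
contact_force: [0.4, 1.3, 6.1]
opening: 0.0232
grip_force: 25.1
```

Run:
```python
from h import *
import pickle
s=readout.state(); o=np.array([.5269,.1309]);a=np.radians(21.4);R=np.array([[np.cos(a),-np.sin(a)],[np.sin(a),np.cos(a)]])
print("tcp in box",R.T@(s["ee_pos"][:2]-o),s["contact_force"])
im,d,m=grab("wrist"); pickle.dump((im,d,m,s),open("w4.pkl","wb")); cv2.imwrite("pics/w4.png",im[:,:,::-1])
```

```text
tcp in box [0.04180924 0.02601537] [0.4295437  1.3081823  6.06232988]
```

View pics/w4.png

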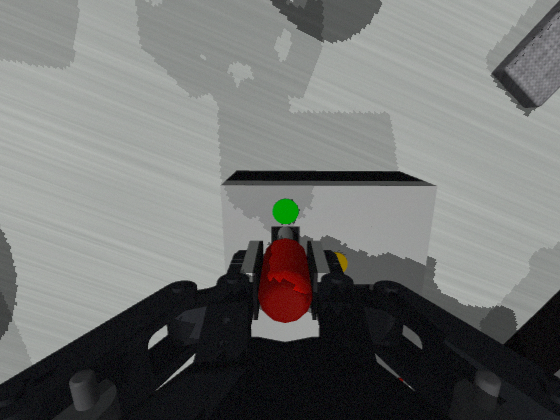

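The lever is in the open slot: the stem is at (286,233), just short of the slot's end and in line with the green dot at (286,211). Next I'll open the fingers, rise straight up and look again.

Call:
shift_gripper([
  [[0, 0, 0], [0, 0, 0], 0.03],
  [[0, 0, 0], [0, 0, 0], 0.05],
  [[0, 0, 0], [0, 0, 0], 0.06],
  [[0, 0, 0], [0, 0, 0], 0.06],
])

```text
clock: 6.05
ee_pos: [0.5533, 0.1692, 0.0858]
orientation: [0.982, 0.187, -0.001, 0.0]
contact_force: [-0.0, -0.6, 0.3]
opening: 0.0601
grip_force: 0.0
```

Call:
shift_gripper([
  [[0, 0, 0], [0, 0, -0.03], 0.06],
  [[0, 0, 0], [0, 0, -0.07], 0.06],
  [[0, 0, 0], [-0.03, 0, -0.11], 0.06],
  [[0, 0, 0], [-0.06, 0, -0.14], 0.06],
  [[0, 0, 0], [-0.08, 0, -0.16], 0.06],
])

```text
clock: 6.55
ee_pos: [0.4788, 0.1396, 0.2485]
orientation: [0.982, 0.187, 0.001, 0.0]
contact_force: [0.5, 0.5, 0.4]
opening: 0.06
grip_force: 0.0
```

Call:
shift_gripper([
  [[0, 0, 0], [0, 0, 0], 0.06],
  [[0, 0, 0], [0, 0, 0], 0.06],
  [[0, 0, 0], [0, 0, 0], 0.06],
])

```text
clock: 6.85
ee_pos: [0.4793, 0.14, 0.2449]
orientation: [0.982, 0.187, -0.001, -0.0]
contact_force: [-0.1, -0.4, -0.4]
opening: 0.0601
grip_force: 0.0
```

Run:
```python
from h import *
import pickle
s=readout.state(); im,d,m=grab("wrist"); pickle.dump((im,d,m,s),open("w5.pkl","wb")); cv2.imwrite("pics/w5.png",im[:,:,::-1])
h=cv2.cvtColor(im,cv2.COLOR_RGB2HSV); M=cv2.inRange(h,(0,130,50),(6,255,255))|cv2.inRange(h,(174,130,50),(180,255,255))
v,u=np.nonzero((M>0)&(d>.05)); P=np.array([pt(m,x,y,d[y,x]) for x,y in zip(u,v)]); K=P[(P[:,2]>.123)&(P[:,2]<.135)]
o=np.array([.5269,.1309]);a=np.radians(21.4);R=np.array([[np.cos(a),-np.sin(a)],[np.sin(a),np.cos(a)]])
c=(K.max(0)+K.min(0))/2;print(len(K),K.mean(0),c,"in box",R.T@(K.mean(0)[:2]-o))
```

```text
531 [0.55343581 0.16950576 0.12679313] [0.55337871 0.16949161 0.12617459] in box [0.03879267 0.02626181]
```

View pics/w5.png

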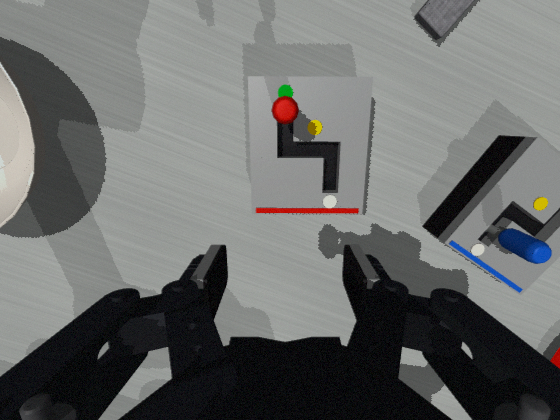

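The red knob at (285,110) stands beside the green dot, measured at box (38.8, 26.3) mm, which is about 1 mm from the slot's centre. The blue lever is still by its white dot, and the gripper is clear of everything. I'm handing the job in.

```bash
python3 -c "
from bench import ctrl, optics, readout
print(ctrl.finish_job())"
```

```text
the job is handed in; nothing more can be done
None
```

I led the red lever through the gate's middle run and let go of it in the open slot, about 1 mm from the slot's centre by the last picture; the blue lever was left in its slot, and the job was handed in at about 6.9 s (no verdict came back).

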